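# Put the test coupons away in the pry-lid case

### The job

Lever the storage case's lid up with the blade of the pry tool in the notch at the front, and open it. Put every steel coupon flat into the case; they lie too snugly between the ribs of the ledge to be picked up there, but each can be slid forward until it sticks out over the ledge's front edge and be taken by the part that sticks out. At the end shut the lid fully, leave the pry tool lying on the cork mat, and do not disturb the other things on the table.

Things in the scene. Friction and masses are not known exactly. Their poses are not given: they have to be found in the camera images.
- ledge: White block with four straight lanes, fixed; origin at the centre of its underside, x along the lanes away from the robot. 165 (x) x 221 (y) mm. Lane floors 40 mm above the table, centre lines at y = -81, -27, +27, +81 mm; ribs 5 mm wide, 6 mm high at the lanes' sides leave each lane 49 mm wide. Lanes are open at both ends: front edge at x = -82.5, rear at +82.5 mm; beyond is only the table.
- coupon_0: Flat steel test coupon, a plain plate 90 x 45 x 5 mm, about 0.11 kg. Origin at the centre of its underside, x along its 90 mm length, z up. It starts flat in a lane of the ledge, x along the lane, its front end 5 to 35 mm back from the front edge. Three or four of the four coupons are present.
- coupon_1: Flat steel test coupon, a plain plate 90 x 45 x 5 mm, about 0.11 kg. Origin at the centre of its underside, x along its 90 mm length, z up. It starts flat in a lane of the ledge, x along the lane, its front end 5 to 35 mm back from the front edge. Three or four of the four coupons are present.
- coupon_2: Flat steel test coupon, a plain plate 90 x 45 x 5 mm, about 0.11 kg. Origin at the centre of its underside, x along its 90 mm length, z up. It starts flat in a lane of the ledge, x along the lane, its front end 5 to 35 mm back from the front edge. Three or four of the four coupons are present.
- coupon_3: Flat steel test coupon, a plain plate 90 x 45 x 5 mm, about 0.11 kg. Origin at the centre of its underside, x along its 90 mm length, z up. It starts flat in a lane of the ledge, x along the lane, its front end 5 to 35 mm back from the front edge. Three or four of the four coupons are present.
- case: Black open-topped storage case, fixed, 124 (x) x 132 (y) x 46 mm high, walls and floor 6 mm thick (inside 112 x 120 mm, 40 mm deep). Origin at the centre of its underside; front towards -x (roughly to the robot), the lid's hinge along its rear top edge.
- case_floor (a point): Centre of the case's inner floor (6 mm above the table); its axes are those of the case.
- case_notch (a point): Middle of the pry notch, on the outer front face of the case: a gap 40 mm wide (along case y) and 8 mm high (38 to 46 mm above the table) through the top of the 6 mm thick front wall, bounded above by the closed lid's underside. Its axes are those of the case; the blade goes in along +x.
- lid (a joint): Angle of the lid in rad: 0 shut, grows as the front edge rises, stop at 1.7 (just past upright). A stiff hinge: the lid stays at whatever angle it is left; moving it takes 1 to 2 N at its front edge. It has no handle and lies flush with the case all round, 2 mm proud at the front.
- lid_hinge (a point): Middle of the hinge line, which runs along the case's y axis, 62 mm behind the case's origin and 46 mm above the table, on the lid's underside. Axes turn with the lid: the lid extends 126 mm from here to its own -x and is 6 mm thick (own z 0 to 6 mm), 132 mm wide.
- lid_front (a point): Middle of the lid's front edge, on its upper (outer) face.
- pry_tool: Pry tool lying flat, 0.06 kg: black handle 70 mm long (x), 16 wide, 16 high, and a thin stiff steel blade 14 mm wide and 3 mm thick that goes on along +x at half the handle's height. Origin at the centre of the handle's underside, x towards the blade, z up.
- blade_tip (a point): End of the pry tool's blade, at mid-thickness: 90 mm ahead of the tool's origin and 8 mm above it.
- mat: Cork mat fixed on the table, 200 (x) x 110 (y) x 3 mm, origin at the centre of its underside. The pry tool starts on it.
- vial_front: White capped sample pot, 34 mm across, 48 mm high: leave it alone.
- petri_2: Petri dish, 69 mm across, 16 mm high: leave it alone.
- bench_timer: Small white timer, 51 x 66 x 63 mm high: leave it alone.
- marker_black: Black marker pen lying down, 118 mm long, 14 mm thick: leave it alone.
There are look-alikes about, which are no part of the job. Leave any orange look-alike of the coupon_1 alone.

How it is judged:
On the way, in this order (a step that is already met when the one before it is completed fails the run):
1. the lid has been levered up at least 0.3 rad by the pry tool's blade (value of joint lid above 0.3 rad and contact force between pry_tool and lid above 0.2 N), for 0.1 s.
2. all coupons lie flat in the case (x of coupon_0 in the frame of case_floor between -0.04 and 0.04 m and y of coupon_0 in the frame of case_floor between -0.04 and 0.04 m and z of coupon_0 in the frame of case_floor between -0.004 and 0.025 m and angle between each of coupon_0, coupon_1, coupon_2, coupon_3's own z axis and vertical below 0.15 rad and x of coupon_1 in the frame of case_floor between -0.04 and 0.04 m and y of coupon_1 in the frame of case_floor between -0.04 and 0.04 m and z of coupon_1 in the frame of case_floor between -0.004 and 0.025 m and x of coupon_2 in the frame of case_floor between -0.04 and 0.04 m and y of coupon_2 in the frame of case_floor between -0.04 and 0.04 m and z of coupon_2 in the frame of case_floor between -0.004 and 0.025 m and x of coupon_3 in the frame of case_floor between -0.04 and 0.04 m and y of coupon_3 in the frame of case_floor between -0.04 and 0.04 m and z of coupon_3 in the frame of case_floor between -0.004 and 0.025 m), for 0.2 s.
At the end, for the whole second after the job is handed in: Every coupon present lies flat (within 0.15 rad) inside the case, resting on its floor or on another coupon; the lid is shut (below 0.05 rad); the pry tool lies at rest with its origin over the cork mat (all of step 2 and value of joint lid below 0.05 rad and x of pry_tool in the frame of mat between -0.1 and 0.1 m and y of pry_tool in the frame of mat between -0.055 and 0.055 m and height (world z) of pry_tool below 0.012 m and linear speed of pry_tool below 0.02 m/s); the robot touches nothing.
It fails at once if a bystander (sample pot, petri dish, timer or marker) is moved more than 30 mm (distance of any of vial_front, petri_2, bench_timer, marker_black from where it was at the start of the episode above 0.03 m).
Of coupon_0, coupon_1, coupon_2, coupon_3 only 3 to 4 are there at a start; the rules pass over those that are not, and their reading is None.
At some moment in a run one of pry_tool may be knocked a few centimetres aside while the robot is not near it.
Once in a run the grip may slacken for a moment while it holds something.
It also fails if it takes over 208 s, if anything falls off the work surface, if the arm or the gripper's body presses on something with over 40 N, if the wrist force passes 120 N, or if a joint passes its speed limit or range.

### The arm

A 7-joint arm with a two-finger parallel gripper is mounted at the origin on a cart in front of the work surface, level with it; the furniture and walls round the work are solid. World frame = base frame: x ahead of the robot, y to its left, z up, the work surface at z = 0. Lengths are in m, angles in rad, forces in N, time in s.
With the tool pointing down it reaches from about 0.4 to 0.875 m from the base axis. Payload 19.3 kg.
Tool frame: the origin (TCP) lies at the very end of the fingers, on their centre line; the grasp point (between the pads) lies 19 mm behind it; z points along the fingers, y is the line along which they close (so a half turn about z gives the same grasp; the last joint's range is limited). The gripper opens to 85 mm and grips with 20 to 120 N. Pads are 22 mm wide; open, the fingers measure 114 mm over their backs; the gripper's body (76 mm by 85 mm) begins 54 mm behind the grasp point. The pads swing forward as they close: fully open they stand 13 mm farther back than shut.
Start: joints at [-1.242, 0.521, -0.036, 1.599, 0.021, 1.021, -0.113], TCP at [0.243, 0.576, 0.231] pointing down, gripper open.
Joint ranges: [-2.91, 2.91], [-0.3, 2.13], [-1.5, 1.42], [0.17, 2.43], [-1.26, 4.41], [0.16, 1.93], [-2.52, 2.52]. Speed limits (rad/s): [1.89, 1.89, 2.39, 2.39, 3.01, 3.01, 3.01].

### API

Orientations are given as a unit quaternion [w, x, y, z].
In Python, from cell import reach, movel, move_joints, command_gripper, wait, solve_ik, get_state, read_camera, camera_model, PlanningError, job_done gives the robot as it stands. Calls block until the motion is done:
- reach(position, orientation): joint-space move of the TCP to a pose.
- movel(position, frame=None, feed=0.15, max_force=None): straight line of the TCP; frame=None keeps the orientation; feed is the mean speed in m/s. With max_force (N) it stops when the force on the tool has changed by that much, and returns True; else False.
- move_joints(angles): joint-space move.
- command_gripper(opening, grip_force=None): opening from 0.0 (shut) to 1.0 (fully open); grip_force is the grip in N (None keeps the last); returns when the fingers have stopped.
- wait(seconds).
- solve_ik(position, orientation): joint angles nearest the present ones, or None.
- get_state(): the state.
- read_camera(name): name is "scene" or "top"; returns the picture (384x512x3 uint8, blue, green, red); there is no depth.
- camera_model(name): a dict with "camera_matrix" (3x3 intrinsics, pixels), "R" (3x3) and "t" (3): a world point X has camera coordinates R X + t. Camera axes: x right, y down, z forward; pixel columns grow to the right and rows downward; lengths in m; the calibration is good to about 2 mm. A picture is of the moment at which its call begins. camera_model takes no time and is no camera call.
A pose or a line that the arm cannot do raises PlanningError and nothing moves.
- job_done(): hands the job in; it is judged then, once.
The state is a dict: "t": time; "q": joint angles; "joint_vel": joint speeds; "tau": joint torques, N m; "ee_pos": TCP position; "eef_rot": TCP orientation; "contact_force": force on the tool from outside, world axes, zero at the start; "torque": the same for the moment, N m; "finger_gap": opening from 0.0 (shut) to 1.0 (fully open); "grip_force": force on a finger pad.
Only numpy, scipy, OpenCV 4.12 (cv2) and the standard library are available. Lean on these libraries where they do the work, as an engineer would, in place of code of your own. Each camera call takes 0.05 s, during which the arm holds its last target. There are 200 camera calls.

## Working session

There is one attempt and no reset: what is moved stays moved. The work goes in short steps, each a Python script; the robot and the scene stay as the last script left them, time stands still between calls to the robot, and variables do not carry over. Pictures are saved under pics/ and viewed, at most 14 in all, crops included, and the job is handed in when it is done.

```bash
ls; mkdir -p pics; python3 - <<'E'
from cell import *
import cv2
for n in("scene","top"):
    cv2.imwrite(f"pics/{n}0.png",cv2.resize(read_camera(n),(800,600),interpolation=cv2.INTER_CUBIC))
    m=camera_model(n);print(n,m["camera_matrix"],m["R"],m["t"], -m["R"].T@m["t"])
s=get_state();print(s)
E
```

```text
pics
scene [[392.96941213   0.         253.69271409]
 [  0.         392.96941213 187.61292699]
 [  0.           0.           1.        ]] [[ 0.60580106 -0.79558353  0.00720539]
 [-0.60606783 -0.46732279 -0.64365456]
 [ 0.51544821  0.38555966 -0.76528223]] [-0.47179874  0.30559679  1.39782433] [-0.24947749 -0.77148764  1.26982838]
top [[434.75923587   0.         256.60240971]
 [  0.         434.75923587 192.76575944]
 [  0.           0.           1.        ]] [[ 0.01840166 -0.99970654  0.01575501]
 [-0.9941555  -0.01997149 -0.10609421]
 [ 0.10637773 -0.01371062 -0.99423126]] [-0.16922065  0.53342793  1.59432019] [ 0.3638241  -0.13665852  1.64438266]
{'t': 0.1, 'q': array([-1.24217002,  0.52196164, -0.03635691,  1.59996224,  0.02120584,
        1.02110091, -0.11282449]), 'joint_vel': array([ 6.56651845e-04, -2.04157054e-03,  2.30398716e-04, -3.14516455e-03,
        6.87997772e-04,  1.43099977e-03, -4.56347576e-05]), 'tau': array([ 4.46558202e-03, -9.28470612e+01,  1.98390998e+00, -3.70514989e+01,
        1.81427045e-02,  5.40421810e-03,  5.76151342e-05]), 'ee_pos': array([0.24260722, 0.57565354, 0.23077442]), 'eef_rot': array([-7.21006292e-05,  1.98097380e-01,  9.80182204e-01, -5.18512012e-04]), 'contact_force': array([ 0.06142557, -0.80245819,  0.24375159]), 'torque': array([-0.00590847, -0.00287765, -0.02485753]), 'grip_force': 0.0, 'finger_gap': 1.004950580943112}
```

View pics/scene0.png

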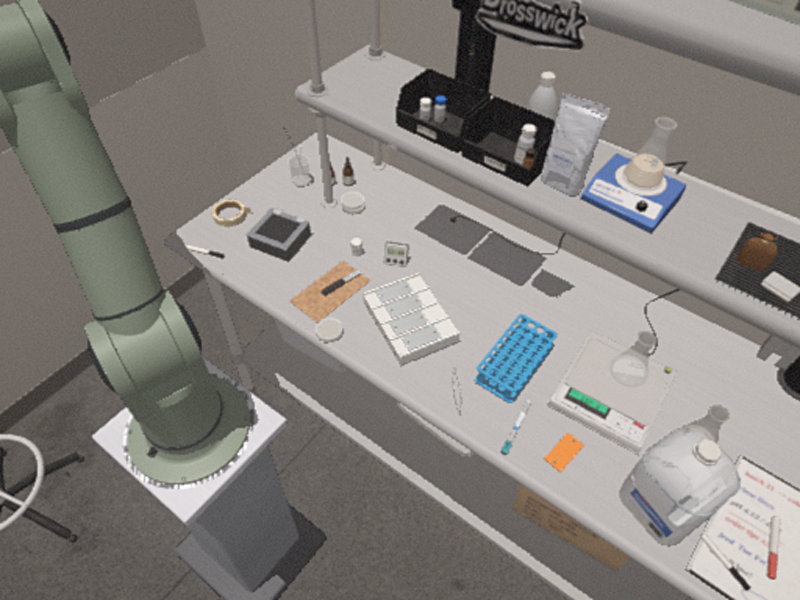

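View pics/top0.png

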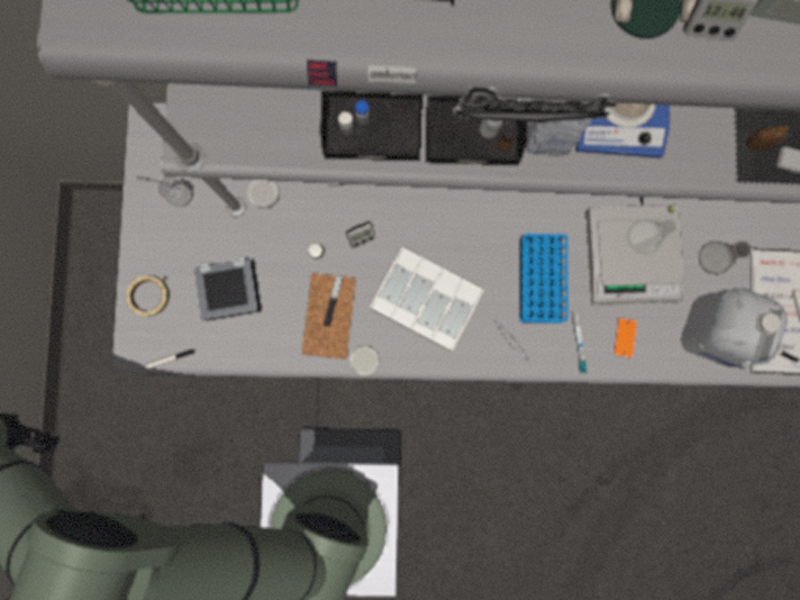

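Both views show the case (top 228,288; scene 280,233), the mat with the pry tool (330,312; 330,290) and the ledge with 4 coupons (427,298; 410,315). The timer is at top (360,234), the pot at (316,250), the petri dish at (364,361) and the marker at (170,358). Possible mix-ups:
- **Coupon:** the orange plate at top (625,337) could be taken for one. The coupons I want are the grey plates in the lanes.
- **Pry tool:** the marker could be taken for it. The tool is the black handle on the cork.
- **Petri dish and pot:** there is another dish at top (262,193).

Next I'll check close crops.

```bash
python3 - <<'E'
from cell import *
import cv2,numpy as np
def avg(n): return np.mean([read_camera(n).astype(float) for _ in range(3)],0).astype(np.uint8)
def crop(n,x,y,w,h,k,f):
    im=avg(n)[y:y+h,x:x+w]; im=cv2.resize(im,None,fx=k,fy=k,interpolation=cv2.INTER_CUBIC)
    for u in range((x+9)//10*10,x+w,10):
        cv2.line(im,(int((u-x+.5)*k),0),(int((u-x+.5)*k),6 if u%50 else 14),(0,0,255),1)
        if u%50==0: cv2.putText(im,str(u),(int((u-x)*k)+4,24),0,.4,(0,0,255),1)
    for v in range((y+9)//10*10,y+h,10):
        cv2.line(im,(0,int((v-y+.5)*k)),(6 if v%50 else 14,int((v-y+.5)*k)),(0,0,255),1)
        if v%50==0: cv2.putText(im,str(v),(14,int((v-y)*k)+4),0,.4,(0,0,255),1)
    cv2.imwrite(f,im)
crop("top",118,134,200,112,4,"pics/top1.png")
crop("scene",150,125,160,110,5,"pics/scene1.png")
E
```

```text
(no output)
```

View pics/top1.png

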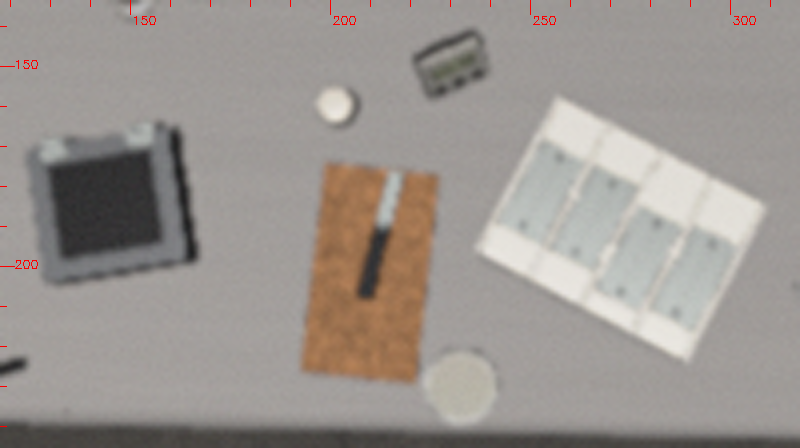

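View pics/scene1.png

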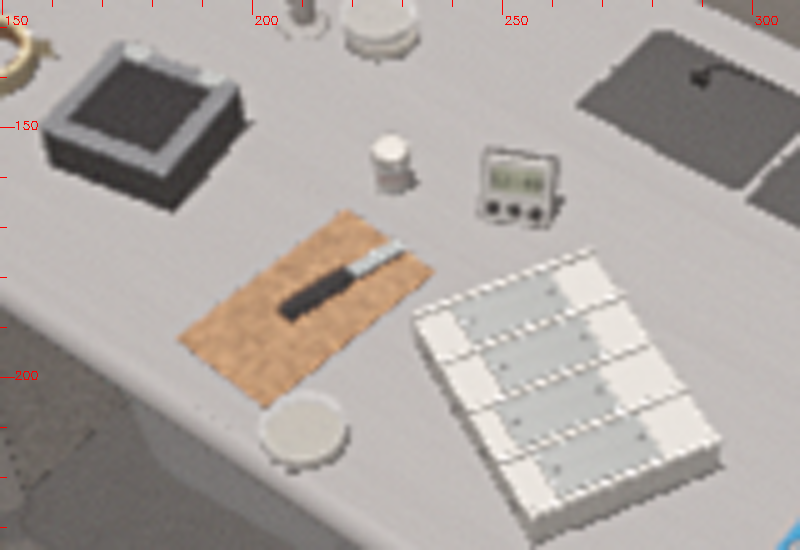

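```bash
cat > geo.py <<'E'
import numpy as np, cv2
from scipy.optimize import least_squares
from cell import camera_model
CM={n:camera_model(n) for n in("top","scene")}
def proj(n,X):
    m=CM[n]; c=np.atleast_2d(X)@m["R"].T+m["t"]; p=c@m["camera_matrix"].T; return p[:,:2]/p[:,2:]
def tri(pt,ps):
    f=lambda X:np.r_[proj("top",X)[0]-pt,proj("scene",X)[0]-ps]
    s=least_squares(f,[.5,0,.02]); return s.x,np.abs(s.fun).max()
def T2(p,yaw,X):
    X=np.atleast_2d(X);c,s=np.cos(yaw),np.sin(yaw)
    return np.c_[p[0]+c*X[:,0]-s*X[:,1],p[1]+s*X[:,0]+c*X[:,1],X[:,2]+(p[2] if len(p)>2 else 0)]
def fit(L,obs,x0,usez=True):
    """L local points, obs {cam:px}; pose x,y,yaw,(z)"""
    def f(v): return np.concatenate([(proj(n,T2([v[0],v[1],v[3]*usez],v[2],L))-o).ravel() for n,o in obs.items()])
    s=least_squares(f,list(x0)+[0.],loss='soft_l1'); return s.x,np.abs(f(s.x)).round(1)
A=np.array
tp=lambda p:A(p,float)/4+[117.5,133.5]
sp=lambda p:A(p,float)/5+[149.5,124.5]
E
python3 - <<'E'
from geo import *
lid=A([[-.064,.066,.052],[.062,.066,.052],[.062,-.066,.052],[-.064,-.066,.052]])
print("case",fit(lid,{"top":tp([(46,284),(27,148),(172,126),(186,262)]),"scene":sp([(45,142),(121,42),(242,89),(169,178)])},[.55,.2,.1]))
led=A([[-.0825,.1105,.046],[.0825,.1105,.046],[.0825,-.1105,.046],[-.0825,-.1105,.046]])
print("ledge",fit(led,{"top":tp([(478,250),(557,97),(767,207),(689,361)]),"scene":sp([(413,313),(592,250),(720,442),(530,517)])},[.55,-.2,-.4]))
mat=A([[-.1,.055,.003],[.1,.055,.003],[.1,-.055,.003],[-.1,-.055,.003]])
print("mat",fit(mat,{"top":tp([(301,371),(326,163),(439,175),(417,382)]),"scene":sp([(177,339),(347,209),(435,270),(265,408)])},[.5,0,0]))
tool=A([[-.035,0,.011],[.035,0,.011],[.09,0,.011]])
print("tool",fit(tool,{"top":tp([(366,297),(382,228),(395,172)]),"scene":sp([(287,310),(350,274),(402,245)])},[.5,0,0]))
for n,pt,ps in [("case FR",(186,262),(169,178)),("ledge FL",(478,250),(413,313)),("ledge RR",(767,207),(720,442)),("handle back",(366,297),(287,310)),("tip",(395,172),(402,245))]:
    print(n,tri(tp(pt),sp(ps)))
for n,pt in [("c0",[(523,226),(560,157)]),("c1",[(577,249),(612,181)]),("c2",[(620,290),(656,223)]),("c3",[(676,312),(711,245)])]:pass
E
```

```text
case (array([ 0.55787263,  0.25426206,  0.18445799, -0.00262011]), array([0.1, 0.3, 0.3, 0.2, 0.5, 0.1, 0.9, 0.6, 1.1, 2.3, 0.1, 0.5, 0.3,
       0.2, 0.7, 0.4]))
ledge (array([ 0.54448216, -0.21955937, -0.46851059,  0.00060225]), array([0.8, 0.1, 0.4, 0.5, 0.5, 0.4, 0.5, 0.5, 0.4, 0.3, 0.1, 0.1, 0.4,
       0.1, 0.1, 0.3]))
mat (array([ 0.50253648,  0.0156327 , -0.08145893,  0.00189989]), array([0.2, 0.2, 0.3, 0.3, 0.2, 0.4, 0. , 0.4, 0.3, 0.2, 0.1, 0.1, 0.4,
       0.3, 0.3, 0.2]))
tool (array([ 0.51106012,  0.01189481, -0.20894936,  0.0022612 ]), array([0.2, 0.4, 0.2, 0.4, 0.4, 0.5, 0.6, 0.9, 0.1, 0.1, 0.2, 0.5]))
case FR (array([0.50668281, 0.17860556, 0.05112711]), np.float64(0.9481277486446515))
ledge FL (array([ 0.52069972, -0.08646416,  0.05057809]), np.float64(0.09653295226854652))
ledge RR (array([ 0.56702772, -0.35381748,  0.04585659]), np.float64(0.0781017754997606))
handle back (array([0.4783345 , 0.01744674, 0.01877026]), np.float64(0.2097402334177616))
tip (array([ 0.59855058, -0.00599103,  0.00986997]), np.float64(0.3806904312044992))
```

The fits check out. The lid top comes out near 51 mm, the ledge top near 46, the handle top near 19 and the residuals are mostly under 1 px. Next I'll check IK for the whole plan, then grasp the tool.

```bash
cat > rob.py <<'E'
from geo import *
from cell import *
CASE=([.5579,.2543],.182); LEDGE=([.5445,-.2196],-.4685); TOOL=([.5111,.0119],-.209); MAT=([.5025,.0156],-.0815)
def W(fr,x,y,z): return T2(fr[0],fr[1],[[x,y,z]])[0]
def Q(psi): return A([0,np.cos(psi/2),np.sin(psi/2),0])
def st(): 
    s=get_state(); print("t%.1f"%s["t"],"p",s["ee_pos"].round(4),"F",s["contact_force"].round(1),"gap %.3f g %.1f"%(s["finger_gap"],s["grip_force"])); return s
def shot(f,boxes):
    """boxes: list of (cam,x,y,w,h,k) stacked horizontally"""
    ims=[]
    for n,x,y,w,h,k in boxes: ims.append(cv2.resize(read_camera(n)[y:y+h,x:x+w],None,fx=k,fy=k,interpolation=cv2.INTER_CUBIC))
    H=max(i.shape[0] for i in ims)
    cv2.imwrite(f,np.hstack([cv2.copyMakeBorder(i,0,H-i.shape[0],0,0,0) for i in ims]))
E
python3 - <<'E'
from rob import *
def chk(n,p,psi):
    for k in (0,np.pi):
        q=solve_ik(p,Q(psi+k)); print(n,np.round(p,3),round(np.hypot(p[0],p[1]),3),k>0,None if q is None else np.round(q,2))
chk("tool",W(TOOL,0,0,.006),TOOL[1])
chk("pry",W(CASE,-.064+.022-.09,0,.037),CASE[1])
chk("pryUp",W(CASE,.062-.09,0,.15),CASE[1])
for l in(.081,-.081):
    chk("push",W(LEDGE,.064,l,.0415),LEDGE[1]); chk("grasp",W(LEDGE,-.1025,l,.031),LEDGE[1])
chk("place",W(CASE,-.027,0,.02),CASE[1])
chk("close",W(CASE,.1,0,.15),CASE[1])
pts=lambda p:tri(tp(p[0]),sp(p[1]))
print("petri",pts([(460,383),(303,428)]),"pot",pts([(336,105),(391,147)]))
E
```

```text
tool [0.511 0.012 0.006] 0.511 False [-0.42  0.76  0.38  2.05 -0.64  0.45 -1.32]
tool [0.511 0.012 0.006] 0.511 True [-0.13  0.71 -0.02  2.03  0.03  0.4   1.19]
pry [0.428 0.23  0.037] 0.486 False [-0.88  0.67  0.36  2.11 -0.53  0.45 -1.5 ]
pry [0.428 0.23  0.037] 0.486 True [-0.54  0.63 -0.11  2.09  0.15  0.43  1.  ]
pryUp [0.53  0.249 0.15 ] 0.586 False [-0.93  0.63  0.57  1.8  -0.44  0.84 -1.53]
pryUp [0.53  0.249 0.15 ] 0.586 True [-0.47  0.56 -0.09  1.78  0.07  0.81  1.15]
push [ 0.638 -0.176  0.042] 0.662 False [-0.28  0.99  0.8   1.64 -0.87  0.9  -1.17]
push [ 0.638 -0.176  0.042] 0.662 True [ 0.11  0.81  0.11  1.62 -0.13  0.71  1.38]
grasp [ 0.49  -0.101  0.031] 0.5 False [-0.46  0.85  0.79  2.09 -1.04  0.67 -0.98]
grasp [ 0.49  -0.101  0.031] 0.5 True [ 0.07  0.65  0.02  2.06 -0.03  0.43  1.22]
push [ 0.565 -0.321  0.042] 0.65 False [-0.14  1.1   1.01  1.68 -1.08  1.02 -0.77]
push [ 0.565 -0.321  0.042] 0.65 True [ 0.32  0.8   0.17  1.66 -0.19  0.69  1.68]
grasp [ 0.416 -0.246  0.031] 0.483 False [-0.14  0.84  0.79  2.13 -1.07  0.65 -0.62]
grasp [ 0.416 -0.246  0.031] 0.483 True [ 0.36  0.64  0.06  2.1  -0.1   0.4   1.61]
place [0.531 0.249 0.02 ] 0.587 False [-0.84  0.82  0.44  1.85 -0.58  0.6  -1.42]
place [0.531 0.249 0.02 ] 0.587 True [-0.46  0.76 -0.11  1.83  0.14  0.56  1.09]
close [0.656 0.272 0.15 ] 0.711 False [-0.81  0.83  0.59  1.44 -0.5   1.03 -1.49]
close [0.656 0.272 0.15 ] 0.711 True [-0.42  0.74 -0.09  1.41  0.07  0.99  1.22]
petri (array([ 0.39912307, -0.07118766,  0.01140525]), np.float64(0.14538318129186223)) pot (array([0.6530704 , 0.04751984, 0.05344597]), np.float64(0.08227709158322227))
```

```bash
python3 - <<'E'
from rob import *
q=Q(TOOL[1]+np.pi)
reach(W(TOOL,0,0,.13),q)
movel(W(TOOL,0,0,.006),feed=.12,max_force=8); st()
command_gripper(0,100); st()
movel(W(TOOL,0,0,.16),feed=.15); st()
reach(W(CASE,-.180,0,.12),Q(CASE[1]+np.pi)); st()
shot("pics/a.png",[("top",130,160,80,100,5),("scene",140,125,80,100,5)])
E
```

```text
t3.8 p [0.5114 0.0119 0.0066] F [0.1 0.4 0. ] gap 1.002 g 0.0
t4.5 p [0.5111 0.0119 0.0064] F [-2.7  0.7 12.2] gap 0.156 g 98.4
t5.7 p [0.5107 0.0119 0.1593] F [-0.3 -0.5 -1.7] gap 0.154 g 97.8
t6.7 p [0.3818 0.2208 0.12  ] F [-0.2 -0.1 -0.6] gap 0.151 g 97.8
```

View pics/a.png

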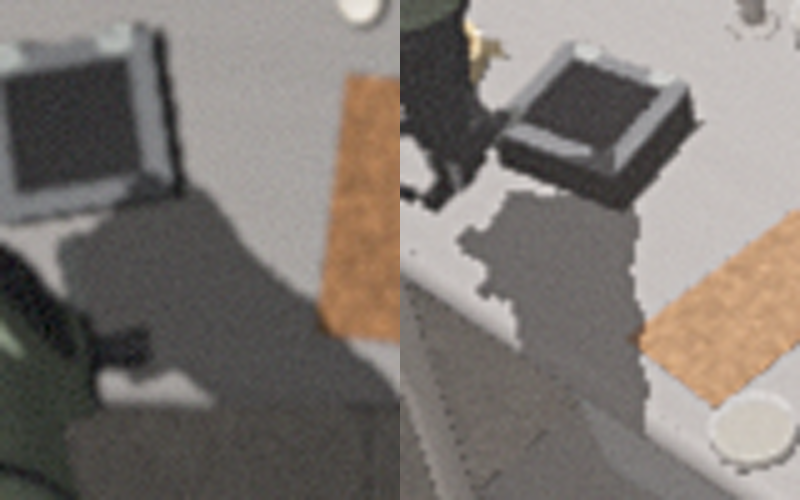

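The tool is hidden by the arm in both views, since the gripper is at the left of the case and its shadow in front. The gap and grip readings show the handle is held. I'll insert the blade with a force guard.

```bash
python3 - <<'E'
from rob import *
movel(W(CASE,-.180,0,.0374),feed=.1,max_force=6); st()
h=movel(W(CASE,-.128,0,.0374),feed=.05,max_force=5); print("hit",h); st()
if not h:
    h=movel(W(CASE,-.128,0,.048),feed=.04,max_force=15); print(h); st()
E
```

```text
t7.8 p [0.3811 0.2218 0.0378] F [-0.4 -0.4 -0.8] gap 0.153 g 102.0
hit False
t8.9 p [0.4317 0.2311 0.0374] F [-0.1 -0.4 -1.3] gap 0.154 g 102.0
False
t9.4 p [0.4321 0.2312 0.0483] F [ 0.1  0.2 -1.9] gap 0.153 g 102.2
```

```bash
python3 - <<'E'
from rob import *
for th in (.2,.35,.5):
    h=movel(W(CASE,.062-.1*np.cos(th)-.09,0,.040+.1*np.sin(th)),feed=.08,max_force=20); print(th,h); st()
shot("pics/b.png",[("top",130,150,80,100,5),("scene",140,115,80,100,5)])
E
```

```text
0.2 False
t9.7 p [0.4343 0.2317 0.0601] F [-0.3  0.5 -1.1] gap 0.152 g 102.2
0.35 False
t10.0 p [0.4382 0.2323 0.0743] F [-0.3 -0.2 -0.6] gap 0.154 g 102.2
0.5 False
t10.3 p [0.4442 0.2334 0.0879] F [-0.5  0.1 -0.9] gap 0.152 g 102.2
```

View pics/b.png

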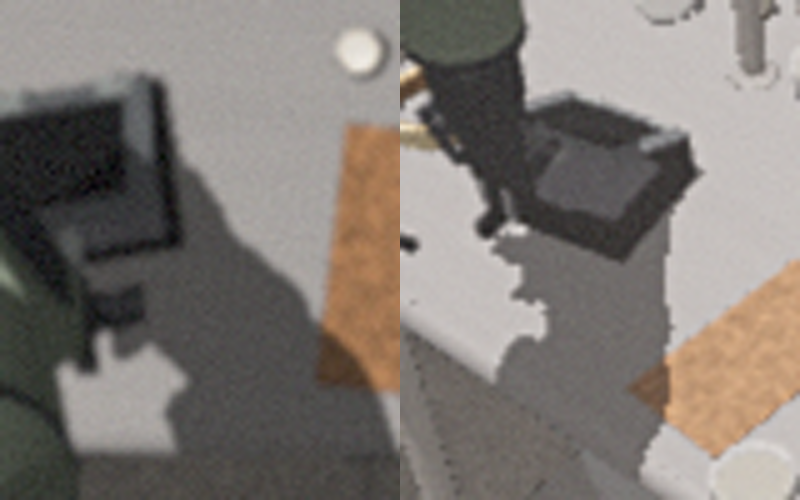

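The pictures show the lid no longer shut: its front rim has gone from the case front at crop (620,215), and the case front wall and interior are open to view. I'll carry on round the arc.

```bash
python3 - <<'E'
from rob import *
for th in (.7,.9,1.1,1.3,1.45,1.55):
    h=movel(W(CASE,.062-.1*np.cos(th)-.09,0,.040+.1*np.sin(th)),feed=.1,max_force=20); print(th,h); st()
movel(W(CASE,.062-.085,0,.140),feed=.1,max_force=20); st()
p=get_state()["ee_pos"]
movel(W(CASE,-.09,0,.16)); reach(W(MAT,0,.0,.16),Q(MAT[1]+np.pi));
shot("pics/c.png",[("top",118,140,80,80,5),("scene",150,110,80,80,5)]);st()
E
```

```text
0.7 False
t10.8 p [0.4552 0.2354 0.1043] F [-0.  -1.4 -0.9] gap 0.153 g 102.2
0.9 False
t11.1 p [0.4691 0.2379 0.118 ] F [-1.   0.9 -0.7] gap 0.148 g 102.2
1.1 False
t11.5 p [0.4856 0.2409 0.1288] F [-0.7 -0.4 -0.9] gap 0.152 g 102.2
1.3 False
t11.8 p [0.5037 0.2443 0.136 ] F [ 0.  -0.2 -0.9] gap 0.154 g 102.2
1.45 False
t12.1 p [0.5182 0.2469 0.139 ] F [-0.2 -0.1 -2. ] gap 0.152 g 102.2
1.55 False
t12.4 p [0.5281 0.2488 0.1398] F [-0.8 -0.3 -0.9] gap 0.151 g 102.1
t12.6 p [0.5352 0.2501 0.1399] F [ 0.2 -0.1 -1. ] gap 0.153 g 102.2
t14.2 p [0.5027 0.0168 0.1598] F [-0.3  0.  -0.1] gap 0.150 g 102.3
```

View pics/c.png

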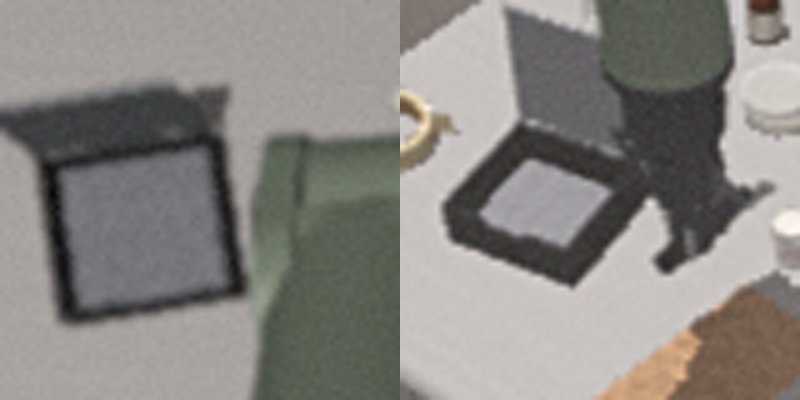

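The lid stands about upright with the case open, and the tool is still in the grip. I'll set it on the mat and slide out the first coupon.

```bash
cat >> rob.py <<'E'
QL=Q(LEDGE[1]+np.pi); QC=Q(CASE[1]+np.pi)
OUT=.038
def slide(l,dx=0):
    command_gripper(0,40)
    reach(W(LEDGE,.064,l,.09),QL)
    h=movel(W(LEDGE,.064,l,.0415),feed=.12,max_force=8)
    if h: st(); raise SystemExit("slide: down contact")
    h=movel(W(LEDGE,.0075-OUT+.011+dx,l,.0415),feed=.12,max_force=25)
    st()
    if h: raise SystemExit("slide: blocked")
    movel(W(LEDGE,.0075-OUT+.016+dx,l,.0415)); movel(W(LEDGE,.0075-OUT+.016+dx,l,.12),feed=.25)
def grasp(l):
    reach(W(LEDGE,-.1025,l,.12),QL); command_gripper(1)
    h=movel(W(LEDGE,-.1025,l,.031),feed=.15,max_force=8); print("h",h)
    command_gripper(0,80); st()
    movel(W(LEDGE,-.1035,l,.08),feed=.1); movel(W(LEDGE,-.1035,l,.16),feed=.25); return st()
E
python3 - <<'E'
from rob import *
print(movel(W(MAT,0,0,.0068),feed=.12,max_force=5)); st()
command_gripper(.5); movel(W(MAT,0,0,.14),feed=.25)
slide(.081)
reach(W(LEDGE,-.1025,.081,.2),QL); 
shot("pics/d.png",[("top",190,140,130,100,3),("scene",150,120,160,120,2.5)])
E
```

```text
True
t15.5 p [0.5018 0.0156 0.0068] F [-2.4 -0.4  9.5] gap 0.153 g 103.6
t18.4 p [ 0.6375 -0.1746  0.0401] F [-3.8  1.6 14.6] gap -0.003 g 7.4slide: down contact
```

```bash
sed -i 's/h=movel(W(LEDGE,.064,l,.0415),feed=.12,max_force=8)/movel(W(LEDGE,.064,l,.055),feed=.2); h=movel(W(LEDGE,.064,l,.0428),feed=.04,max_force=8)/; s/,l,.0415)/,l,.0428)/g' rob.py; python3 - <<'E'
from rob import *
st(); movel(W(LEDGE,.064,.081,.06)); st()
slide(.081)
reach(W(LEDGE,-.1025,.081,.2),QL); st()
shot("pics/d.png",[("top",190,140,130,100,3),("scene",150,120,160,120,2.5)])
E
```

```text
t18.4 p [ 0.6375 -0.1746  0.0401] F [-3.8  1.6 14.6] gap -0.003 g 7.4
t18.7 p [ 0.6388 -0.1758  0.0608] F [0.1 0.8 0.3] gap -0.004 g 0.0
t20.8 p [ 0.5644 -0.1388  0.043 ] F [0.4 0.  0.8] gap -0.001 g 0.0
t22.1 p [ 0.4896 -0.1008  0.1998] F [-0.4  0.2  0.6] gap -0.003 g 0.0
```

View pics/d.png

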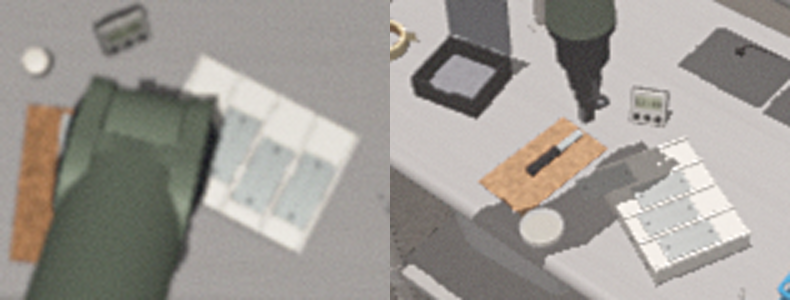

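The scene crop shows the first coupon sticking out past the ledge front at (605,182), and the tool on the mat at (552,152). I'll grasp the coupon now and place it.

```bash
cat >> rob.py <<'E'
# coupon centre is 27 mm ahead (+x of ledge) of TCP when held; put it at case centre
def place(i):
    reach(W(CASE,-.027,0,.16),QC); s=st()
    movel(W(CASE,-.027,0,.05),feed=.25)
    h=movel(W(CASE,-.027,0,.009+.005*i),feed=.06,max_force=4); print("place contact",h); st()
    command_gripper(.72); wait(.1)
    movel(W(CASE,-.027,0,.16),feed=.25); st()
E
python3 - <<'E'
from rob import *
grasp(.081)
reach(W(CASE,-.027,0,.16),QC); st()
shot("pics/e.png",[("top",118,140,100,100,4),("scene",150,110,100,100,4)])
E
```

```text
h False
t24.6 p [ 0.49   -0.101   0.0316] F [-1.2  1.2  9.5] gap 0.495 g 79.6
t25.7 p [ 0.4887 -0.1005  0.1599] F [-0.9  0.5 -1.7] gap 0.496 g 81.1
t27.0 p [0.5318 0.2475 0.1599] F [ 0.6 -0.9 -0.8] gap 0.496 g 81.2
```

View pics/e.png

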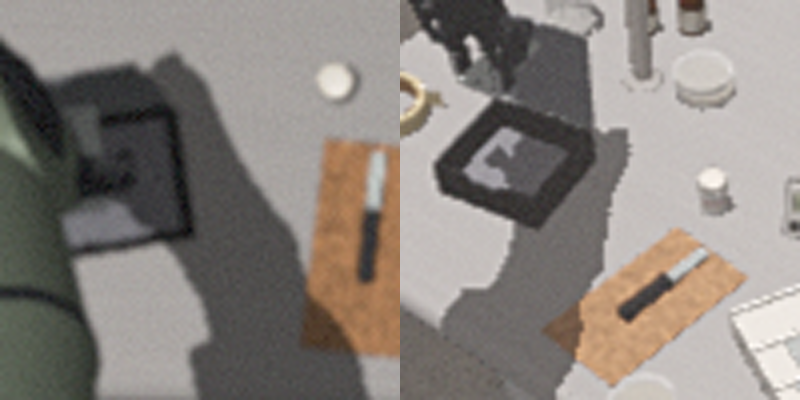

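```bash
sed -i 's/,.009+.005\*i),feed=.06/,.004+.005*i),feed=.05/' rob.py; python3 - <<'E'
from rob import *
place(0)
slide(.027)
shot("pics/f.png",[("top",118,140,100,100,4),("scene",150,110,100,100,4)])
E
```

```text
t27.4 p [0.5315 0.249  0.1601] F [ 0.6 -0.  -1.4] gap 0.498 g 81.2
place contact True
t28.9 p [0.5309 0.2492 0.0045] F [-1.2 -0.2  9.6] gap 0.495 g 87.2
t30.1 p [0.531  0.2493 0.1597] F [-0.3 -0.7  0. ] gap 0.720 g 0.0
t34.0 p [ 0.54  -0.187  0.043] F [ 0.2 -0.6  0.2] gap -0.000 g 0.0
```

View pics/f.png

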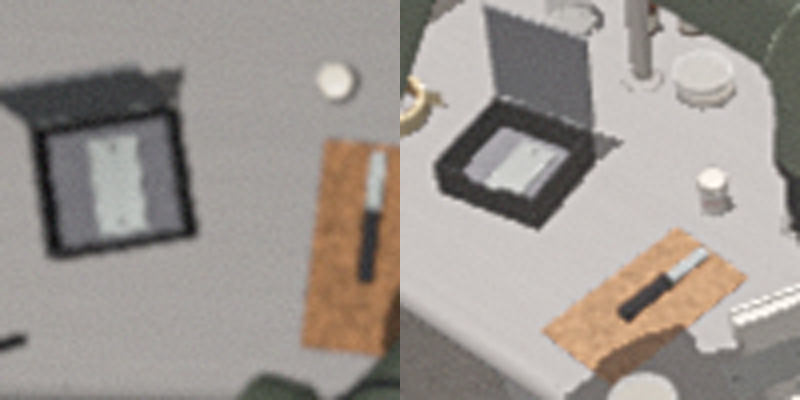

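The coupon lies flat and centred in the case at top crop (118,185). I'll go on with the others and stop the run if a grip is lost.

```bash
cat >> rob.py <<'E'
def go(l,i):
    s=grasp(l)
    if not .4<s["finger_gap"]<.6: raise SystemExit("no grip")
    reach(W(CASE,-.027,0,.16),QC)
    if not .4<st()["finger_gap"]<.6: raise SystemExit("lost")
    place(i)
E
python3 - <<'E'
from rob import *
go(.027,1)
slide(-.027)
shot("pics/g.png",[("top",118,140,100,100,4),("scene",150,110,100,100,4)])
E
```

```text
h False
t37.3 p [ 0.4656 -0.1492  0.0316] F [-2.1  0.9  9.5] gap 0.496 g 79.6
t38.4 p [ 0.4644 -0.1486  0.16  ] F [-0.8 -0.1 -0.9] gap 0.493 g 81.1
t39.9 p [0.5318 0.2477 0.1599] F [-0.6 -1.1 -0.5] gap 0.493 g 81.1
t40.2 p [0.5316 0.2486 0.1601] F [ 1.3 -0.1 -0.2] gap 0.497 g 81.1
place contact True
t41.5 p [0.531  0.2494 0.009 ] F [-0.5  0.5  9.7] gap 0.500 g 86.3
t42.7 p [0.531  0.2493 0.1597] F [-0.3  0.6 -1.3] gap 0.716 g 0.0
t46.9 p [ 0.5156 -0.2351  0.0429] F [ 0.3  0.7 -0.5] gap -0.000 g 0.0
```

View pics/g.png

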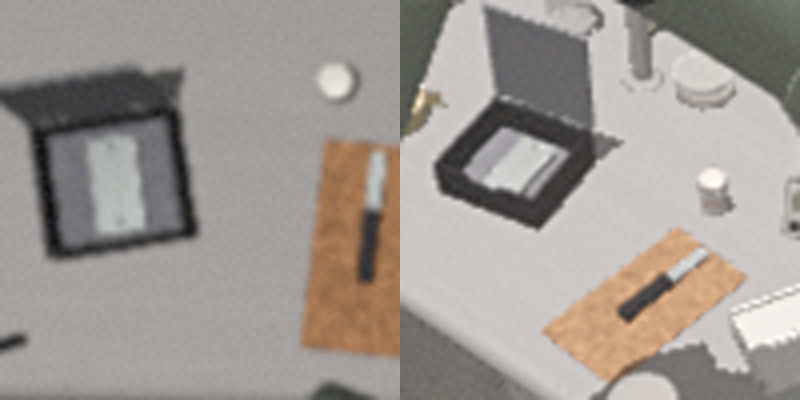

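The second coupon sits squarely on the first. I'll do the remaining two.

```bash
python3 - <<'E'
from rob import *
go(-.027,2)
slide(-.081)
go(-.081,3)
reach(W(LEDGE,-.02,0,.25),QL)
shot("pics/h.png",[("top",118,140,100,100,4),("scene",150,110,100,100,4)])
E
```

```text
h False
t50.1 p [ 0.4412 -0.1975  0.0316] F [-1.   1.9 10.2] gap 0.493 g 79.5
t51.2 p [ 0.44   -0.1968  0.1599] F [-0.4 -0.2 -1.9] gap 0.494 g 81.2
t52.9 p [0.5318 0.2478 0.16  ] F [ 0.1 -0.4 -1.1] gap 0.492 g 81.3
t53.1 p [0.5316 0.2488 0.1601] F [-0.3  0.  -2. ] gap 0.498 g 81.3
place contact True
t54.4 p [0.531  0.2491 0.014 ] F [-0.2 -1.5  9.6] gap 0.495 g 86.8
t55.6 p [0.5311 0.2494 0.1599] F [ 0.4  0.7 -0.6] gap 0.719 g 0.0
t59.9 p [ 0.4912 -0.2833  0.043 ] F [ 1.3 -0.4  0.4] gap 0.001 g 0.0
h False
t63.0 p [ 0.4168 -0.2457  0.0316] F [-1.3  1.6 10.1] gap 0.495 g 79.5
t64.1 p [ 0.4156 -0.245   0.1599] F [-0.   0.2 -1. ] gap 0.495 g 81.1
t66.0 p [0.5318 0.2479 0.16  ] F [-0.3  0.7 -1.2] gap 0.493 g 81.1
t66.2 p [0.5316 0.2489 0.1601] F [-0.6 -0.5 -0.6] gap 0.492 g 81.1
place contact True
t67.4 p [0.531  0.2493 0.0189] F [-1.3 -0.4 11.9] gap 0.498 g 87.4
t68.6 p [0.5311 0.2493 0.1599] F [-0.8 -0.2 -0.2] gap 0.720 g 0.0
```

View pics/h.png

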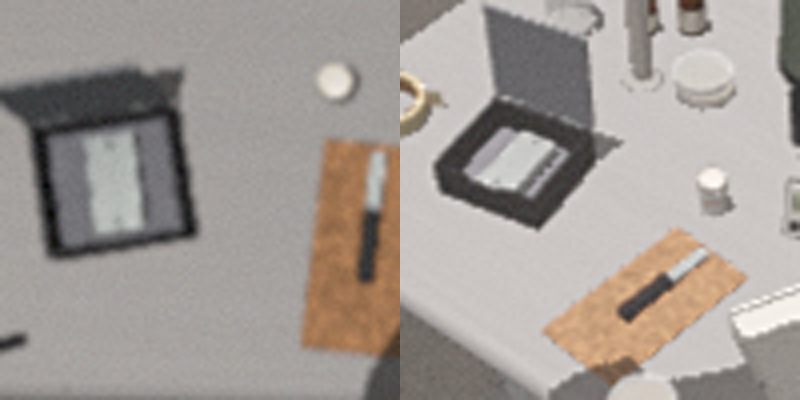

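All four coupons are stacked flat. Before closing the lid I'll check the shelf and post clearance behind it.

```bash
python3 - <<'E'
from rob import *
f=.64
print("post foot",tri(A([238,211])*f,A([330,203])*f)); print("shelf corner",tri(A([166,175])*f,A([300,95])*f)); print("bin corner", tri(A([322,157])*f,A([398,120])*f))
print("dish2",tri(A([262,192])*f,A([352,203])*f))
print(W(CASE,.115,0,.13),W(CASE,.11,.066,0),W(CASE,.11,-.066,0))
st()
E
```

```text
post foot (array([0.75307813, 0.23983046, 0.01635503]), np.float64(0.947899963040328))
shelf corner (array([0.73662121, 0.29729431, 0.37063995]), np.float64(1.6821218989431088))
bin corner (array([ 0.7681557 , -0.00284152,  0.40266536]), np.float64(1.3680141865704059))
dish2 (array([0.80032215, 0.18624279, 0.01306534]), np.float64(0.0675094986946192))
[0.67100062 0.27511464 0.13      ] [0.65413741 0.33911958 0.        ] [0.678029   0.20929974 0.        ]
t70.4 p [ 0.5271 -0.2094  0.2497] F [ 0.4  0.3 -0.1] gap 0.719 g 0.0
```

Behind the lid the shelf front edge at x≈0.74 leaves little room. So I'll first pull the lid forward with the open fingers straddling its top edge, then push it shut with closed fingers.

```bash
python3 - <<'E'
from rob import *
QX=Q(CASE[1]+np.pi/2)
command_gripper(.6,40)
reach(W(CASE,-.06,0,.27),QX)
movel(W(CASE,.068,0,.24),feed=.2,max_force=15)
print(movel(W(CASE,.068,0,.145),feed=.08,max_force=6)); st()
print(movel(W(CASE,-.010,0,.145),feed=.08,max_force=15)); st()
movel(W(CASE,-.010,0,.26),feed=.2); command_gripper(0)
shot("pics/i.png",[("top",118,140,100,100,4),("scene",150,110,100,100,4)])
E
```

```text
False
t74.5 p [0.625  0.2667 0.1456] F [ 0.9 -0.4 -0.7] gap 0.602 g 0.0
False
t75.6 p [0.5483 0.2525 0.145 ] F [-0.1 -0.5 -0.2] gap 0.603 g 0.0
```

View pics/i.png

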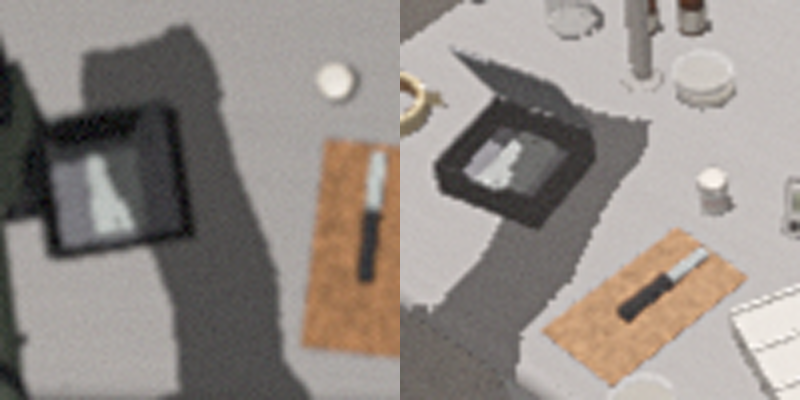

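The lid now leans forward, with its top edge at scene (455,50). I'll push it down from behind.

```bash
python3 - <<'E'
from rob import *
movel(W(CASE,.072,0,.22),feed=.2)
print(movel(W(CASE,.072,0,.13),feed=.1,max_force=6)); st()
for th in (1.1,.95,.8,.65,.5,.35,.2,.1,.03):
    r=.09; x=.062-r*np.cos(th)+.006*np.sin(th)+.0145; z=.046+r*np.sin(th)+.006*np.cos(th)
    h=movel(W(CASE,x,0,z),feed=.1,max_force=15)
    if h: print("stop",th); st(); break
st()
movel(W(CASE,-.013,0,.08)); movel(W(CASE,-.045,0,.075))
print(movel(W(CASE,-.045,0,.0515),feed=.03,max_force=6)); st()
movel(W(CASE,-.045,0,.2),feed=.25)
reach([.45,-.1,.35],QL); st()
shot("pics/j.png",[("top",118,140,100,100,4),("scene",150,110,100,100,4)])
E
```

```text
False
t78.6 p [0.6291 0.2674 0.1307] F [-0.3  0.2  0.9] gap 0.000 g 0.0
t81.3 p [0.5447 0.2519 0.0545] F [-0.7 -0.4 -0.1] gap -0.003 g 0.0
True
t82.7 p [0.5135 0.246  0.0519] F [-2.8 -1.6 10.6] gap 0.002 g 5.3
t84.9 p [ 0.4502 -0.0993  0.3494] F [-0.4 -0.2  0.1] gap -0.000 g 0.0
```

View pics/j.png

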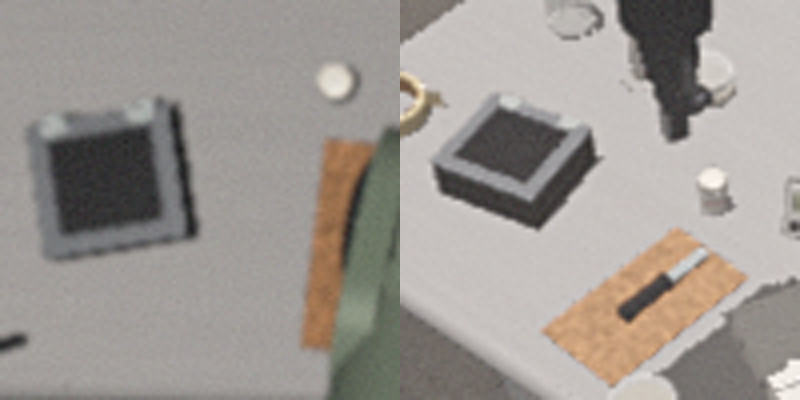

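The lid is shut flush, the tool lies on the mat and the bystanders are in place. I'll hand it in.

```bash
python3 -c "
from cell import *
print(job_done())"
```

```text
the job is handed in; nothing more can be done
None
```

I pried the lid open with the tool, stacked all four coupons flat in the case and shut the lid, left the pry tool lying on the mat, and handed the job in at about 85 s; no verdict came back.

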